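# Find the rocking corner of the jig plate and press its shim flat

## Robot

A 7-joint arm with a two-finger parallel gripper is mounted at the origin on the work surface. World frame = base frame: x ahead of the robot, y to its left, z up, the work surface at z = 0. Lengths are in m, angles in rad, forces in N, time in s.
With the tool pointing down it reaches from about 0.425 to 1.025 m from the base axis. Payload 3.6 kg.
Tool frame: the origin (TCP) lies at the very end of the fingers, on their centre line; the grasp point (between the pads) lies 19 mm behind it; z points along the fingers, y is the line along which they close (so a half turn about z gives the same grasp; the last joint's range is limited). The gripper opens to 85 mm and grips with 20 to 120 N. Pads are 22 mm wide; open, the fingers measure 114 mm over their backs; the gripper's body (76 mm by 85 mm) begins 54 mm behind the grasp point. The pads swing forward as they close: fully open they stand 13 mm farther back than shut.
Start: joints at [-1.349, 0.591, 0.048, 1.609, -0.033, 0.943, -0.034], TCP at [0.224, 0.689, 0.231] pointing down, gripper open.
Joint ranges: [-2.69, 2.69], [-0.47, 2.24], [-1.27, 1.36], [0.19, 2.51], [-1.53, 4.68], [0.08, 2.07], [-3.09, 3.09]. Speed limits (rad/s): [2.57, 2.57, 3.14, 3.14, 3.14, 3.14, 3.14].

## Interface

Orientations are given as a rotation vector (axis times angle).
In Python, from workcell import ctrl gives the robot as it stands. Calls block until the motion is done:
- ctrl.goto(position, orientation): joint-space move of the TCP to a pose.
- ctrl.move_l(position, orientation=None, velocity=0.15): straight line of the TCP; orientation=None keeps the orientation; velocity is the mean speed in m/s.
- ctrl.goto_joints(angles): joint-space move.
- ctrl.gripper_to(opening): finger opening in m; the grip force is fixed at half the most; returns when the fingers have stopped.
- ctrl.hold(seconds).
- ctrl.ik(position, orientation): joint angles nearest the present ones, or None.
- ctrl.camera(name): name is "side" or "top" or "wrist"; returns a dict with "image" (420x560x3 uint8, blue, green, red), "depth" (420x560 float32, m along the optical axis (not along the pixel's ray), 0 where there is no reading), "fov_y" (degrees; the focal length in pixels is half the picture's height over the tangent of half this angle, whatever the lens; pixels are square), "cx", "cy" (the principal point, pixels), "world_to_cam" (4x4, takes a point from world to camera coordinates). Camera axes: x right, y up, looking along -z (the intrinsics and any distortion apply to the point x, -y, -z); pixel columns grow to the right and rows downward; lengths in m; the calibration is good to about 2 mm. A picture is of the moment at which its call begins.
A pose or a line that the arm cannot do raises ctrl.MotionError and nothing moves.
- ctrl.hand_in(): hands the job in; it is judged then, once.
Readings, each from a call of its own:
- ctrl.get_time_s(): time.
- ctrl.get_joints(): joint angles.
- ctrl.get_qvel(): joint speeds.
- ctrl.get_joint_torque(): joint torques, N m.
- ctrl.get_tcp_pos(): TCP position.
- ctrl.get_ee_rot(): TCP orientation.
- ctrl.get_force(): force on the tool from outside, world axes, zero at the start.
- ctrl.get_moment(): the same for the moment, N m.
- ctrl.get_grip_width(): finger opening in m.
- ctrl.get_grip_force(): force on a finger pad.
Only numpy, scipy, OpenCV 4.12 (cv2) and the standard library are available. Lean on these libraries where they do the work, as an engineer would, in place of code of your own. Each camera call takes 0.05 s, during which the arm holds its last target. There are 200 camera calls.

## Task

One foot under the aluminium jig plate has sunk. Press the plate's corners one after another with a fingertip until you find the one that rocks: it gives way and stays down. Leave it down and press that corner's steel shim tab flat, which lifts the plate level again. Leave the other three tabs up and the things around where they stand; nothing is to be gripped or lifted.

Things in the scene. Friction and masses are not known exactly. Their poses are not given: they have to be found in the camera images.
- jig_base: Fixed plywood base board of the jig, 180 (its x) x 310 (its y) x 12 mm, lying on the table. Origin: centre of its underside; z up; its x axis points away from the robot, turned up to 0.3 rad about z. It carries the plate and, past the plate's two +-y edges, four steel shim tabs, two a side, 110 mm apart.
- plate: Bare aluminium jig plate, 150 (x) x 190 (y) x 8 mm, level at the start, its top 45 mm above the table. It turns on a stiff ball pivot under its middle (origin: the pivot, 14 mm below its top; axes like the base's) and stays as it is left. Four look-alike booted feet stand under its corners; one, at a random corner, has sunk unseen. Tilt 0 level, about 0.045 rad with that corner down.
- corner_near_left (a point): Spot to press on the plate's top face at the corner nearer to the robot, left (+y): 60 mm (x) and 80 mm (y) from the plate's middle, 15 mm in from both edges. It moves with the plate; z 45 mm when level. Over the sunken foot, more than about 4 N (8 N is ample) drops it about 4.5 mm and it stays down; a sound corner gives 2 mm at most.
- corner_near_right (a point): Spot to press on the plate's top face at the corner nearer to the robot, right (-y): 60 mm (x) and 80 mm (y) from the plate's middle, 15 mm in from both edges. It moves with the plate; z 45 mm when level. Over the sunken foot, more than about 4 N (8 N is ample) drops it about 4.5 mm and it stays down; a sound corner gives 2 mm at most.
- corner_far_left (a point): Spot to press on the plate's top face at the corner farther from the robot, left (+y): 60 mm (x) and 80 mm (y) from the plate's middle, 15 mm in from both edges. It moves with the plate; z 45 mm when level. Over the sunken foot, more than about 4 N (8 N is ample) drops it about 4.5 mm and it stays down; a sound corner gives 2 mm at most.
- corner_far_right (a point): Spot to press on the plate's top face at the corner farther from the robot, right (-y): 60 mm (x) and 80 mm (y) from the plate's middle, 15 mm in from both edges. It moves with the plate; z 45 mm when level. Over the sunken foot, more than about 4 N (8 N is ample) drops it about 4.5 mm and it stays down; a sound corner gives 2 mm at most.
- tab_near_left (a point): Spot to press on the shim tab of the corner nearer to the robot, left (+y): on its top, 55 mm (x) and 130 mm (y) from the base's middle, 35 mm outside the plate's edge, 15 mm inside the tab's free end. The tab is a steel strip 30 mm wide (x), 3 mm thick, sloping up to its free end. It moves with the tab: z about 42 mm with the tab up, 28.5 mm when it is flat on its ledge.
- tab_near_right (a point): Spot to press on the shim tab of the corner nearer to the robot, right (-y): on its top, 55 mm (x) and 130 mm (y) from the base's middle, 35 mm outside the plate's edge, 15 mm inside the tab's free end. The tab is a steel strip 30 mm wide (x), 3 mm thick, sloping up to its free end. It moves with the tab: z about 42 mm with the tab up, 28.5 mm when it is flat on its ledge.
- tab_far_left (a point): Spot to press on the shim tab of the corner farther from the robot, left (+y): on its top, 55 mm (x) and 130 mm (y) from the base's middle, 35 mm outside the plate's edge, 15 mm inside the tab's free end. The tab is a steel strip 30 mm wide (x), 3 mm thick, sloping up to its free end. It moves with the tab: z about 42 mm with the tab up, 28.5 mm when it is flat on its ledge.
- tab_far_right (a point): Spot to press on the shim tab of the corner farther from the robot, right (-y): on its top, 55 mm (x) and 130 mm (y) from the base's middle, 35 mm outside the plate's edge, 15 mm inside the tab's free end. The tab is a steel strip 30 mm wide (x), 3 mm thick, sloping up to its free end. It moves with the tab: z about 42 mm with the tab up, 28.5 mm when it is flat on its ledge.
- shim_near_left (a joint): Angle (rad) of the rocker shim at the corner nearer to the robot, left (+y): 0 to 0.04 at the start (tab up), grows as its tab is pressed, 0.33 = flat. It hinges under the plate's edge, 42 mm inward of the tab spot, 27 mm above the table; its inner nose lifts a dropped corner back to level. About 2 N moves the tab, 4 to 6 N while lifting; it stays where it is left.
- shim_near_right (a joint): Angle (rad) of the rocker shim at the corner nearer to the robot, right (-y): 0 to 0.04 at the start (tab up), grows as its tab is pressed, 0.33 = flat. It hinges under the plate's edge, 42 mm inward of the tab spot, 27 mm above the table; its inner nose lifts a dropped corner back to level. About 2 N moves the tab, 4 to 6 N while lifting; it stays where it is left.
- shim_far_left (a joint): Angle (rad) of the rocker shim at the corner farther from the robot, left (+y): 0 to 0.04 at the start (tab up), grows as its tab is pressed, 0.33 = flat. It hinges under the plate's edge, 42 mm inward of the tab spot, 27 mm above the table; its inner nose lifts a dropped corner back to level. About 2 N moves the tab, 4 to 6 N while lifting; it stays where it is left.
- shim_far_right (a joint): Angle (rad) of the rocker shim at the corner farther from the robot, right (-y): 0 to 0.04 at the start (tab up), grows as its tab is pressed, 0.33 = flat. It hinges under the plate's edge, 42 mm inward of the tab spot, 27 mm above the table; its inner nose lifts a dropped corner back to level. About 2 N moves the tab, 4 to 6 N while lifting; it stays where it is left.
- tower_model: Loose white card model of a tower, 40 x 50 x 38 mm, standing on the middle of the plate. Origin: centre of its underside. Bystander.
- paint_jar: Loose small jar, 28 mm across, 40 mm high, standing on the base board between the two left tabs. Origin: centre of its underside. Bystander.
- weight: Loose brass weight, 30 mm across, 42 mm high, on the base board between the two right tabs. Origin: centre of its underside. Bystander.
- glue_bottle: Loose glue bottle, 52 mm across, 110 mm high, beyond the jig to the left. Origin: centre of its underside. Bystander.
- pencil_cup: Loose white cup, 72 mm across, 80 mm high, beyond the jig to the right. Origin: centre of its underside. Bystander.
- house_model: Loose model house, about 70 x 110 x 80 mm, left of the jig. Origin: centre of its underside. Bystander.
- brush: Loose brush lying right of the jig. Origin: centre of its underside. Bystander.
- sanding_block: Loose cork block, 110 x 60 x 35 mm, right of the jig. Origin: centre of its underside. Bystander.

How it is judged:
By the outcome, as a careful person would: the job done as asked, in the order asked, and still so for the second after the job is handed in, with the robot touching nothing.
It also fails if it takes over 51 s, if anything falls off the work surface, if the arm or the gripper's body presses on something with over 40 N, if the wrist force passes 120 N, or if a joint passes its speed limit or range.

## Working session

There is one attempt and no reset: what is moved stays moved. The work goes in short steps, each a Python script; the robot and the scene stay as the last script left them, time stands still between calls to the robot, and variables do not carry over. Pictures are saved under pics/ and viewed, at most 10 in all, crops included, and the job is handed in when it is done.

```bash
mkdir -p pics; ls; python3 - <<'E'
from workcell import ctrl
import cv2, numpy as np
for n in("top","side"):
    c=ctrl.camera(n); cv2.imwrite(f"pics/{n}0.png",c["image"]); np.savez(f"{n}0.npz",**c)
    print(n,c["fov_y"],c["cx"],c["cy"],c["world_to_cam"].round(3).tolist(),[k for k in c])
print(ctrl.get_time_s(),ctrl.get_ee_rot(),ctrl.get_force())
E
```

```text
pics
top 57.31192649080204 280.9370746643202 200.00455150124697 [[-0.006, -1.0, 0.017, -0.023], [0.989, -0.003, 0.15, -0.621], [-0.15, 0.017, 0.989, -1.016], [0.0, 0.0, 0.0, 1.0]] ['image', 'depth', 'fov_y', 'cx', 'cy', 'world_to_cam']
side 47.826005998364195 275.34758542359543 210.48895236162465 [[0.679, -0.734, -0.012, -0.455], [0.535, 0.483, 0.693, -0.372], [-0.503, -0.477, 0.721, -0.876], [0.0, 0.0, 0.0, 1.0]] ['image', 'depth', 'fov_y', 'cx', 'cy', 'world_to_cam']
0.1 [-0.49232248 -3.10257198  0.00319212] [-0.05242028 -0.06547623 -0.70476268]
```

View pics/top0.png

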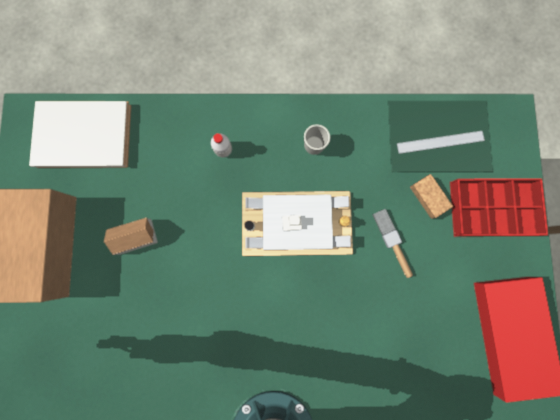

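View pics/side0.png

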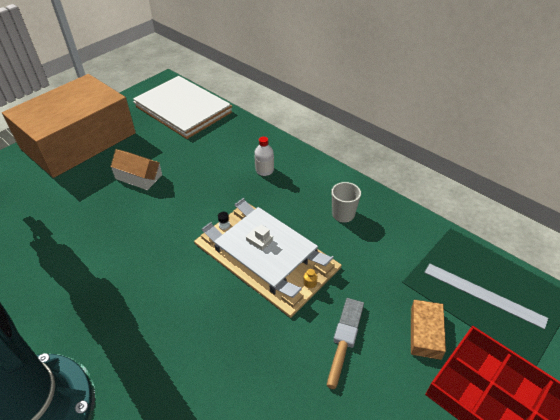

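The jig is nearly square to the robot, its plate centred at about (298,223) in the top view. The jar is at (249,225) and the weight at (345,221), between the tabs. The bottle is at (221,146) and the cup at (316,139), both beyond the jig.

```bash
cat >h.py <<'E'
import cv2, numpy as np
def cloud(c):
    d=c["depth"].astype(float); H,W=d.shape; f=H/2/np.tan(np.radians(float(c["fov_y"]))/2)
    v,u=np.mgrid[:H,:W]
    P=np.stack([(u-c["cx"])*d/f,-(v-c["cy"])*d/f,-d,np.ones_like(d)],-1)
    return (P@np.linalg.inv(c["world_to_cam"]).T)[...,:3]
E
python3 - <<'E'
from h import *
for n,(r,s) in {"top":((180,270),(235,360)),"side":((190,320),(185,350))}.items():
    c=dict(np.load(n+"0.npz")); P=cloud(c); Q=P[r[0]:r[1],s[0]:s[1]]; z=Q[...,2]
    print(n,"table z",np.median(P[300:330,180:230,2]) , np.histogram(z,bins=np.arange(-.01,.1,.005)))
    img=c["image"][r[0]:r[1],s[0]:s[1]].astype(int)
    for nm,m in (("plate",(z>.038)&(z<.052)),("base",(z>.006)&(z<.1))):
        m=m.astype(np.uint8); k,l,st,_=cv2.connectedComponentsWithStats(m); i=1+st[1:,4].argmax()
        X=Q[l==i]; print(nm,cv2.minAreaRect((X[:,:2]*1000).astype(np.float32)),np.median(X[:,2]))
    if n=="top":
        for nm,(a,b,e,g) in {"bottle":(125,165,205,240),"cup":(120,160,300,335),"jar":(215,235,240,257),"weight":(212,230,338,352),"tower":(210,235,280,315)}.items():
            X=P[a:b,e:g].reshape(-1,3); X=X[X[:,2]>(.05 if nm not in("jar","weight") else .047)]; 
            if len(X):print(nm,X.min(0).round(3),X.max(0).round(3),len(X))
E
```

```text
top table z 0.00028969839851789025 (array([  22, 1812, 2448,  350, 1556,  207,   86,   61,  174,  318, 1649,
       2109,  120,   56,  130,    9,    3,    4,   71,   16,    0]), array([-0.01 , -0.005,  0.   ,  0.005,  0.01 ,  0.015,  0.02 ,  0.025,
        0.03 ,  0.035,  0.04 ,  0.045,  0.05 ,  0.055,  0.06 ,  0.065,
        0.07 ,  0.075,  0.08 ,  0.085,  0.09 ,  0.095]))
plate ((560.572021484375, -69.95462799072266), (149.93833923339844, 188.1555633544922), 0.1350054293870926) 0.04544878579797418
base ((560.34423828125, -69.99172973632812), (180.43112182617188, 309.3247375488281), 0.4510708451271057) 0.0434224093586989
bottle [ 0.461 -0.007  0.05 ] [0.804 0.17  1.098] 309
cup [ 0.461 -0.159  0.05 ] [ 0.825 -0.007  1.098] 272
jar [ 0.461 -0.007  0.048] [0.563 0.076 1.098] 77
weight [ 0.461 -0.209  0.052] [ 0.569 -0.007  1.098] 35
tower [ 0.461 -0.111  0.05 ] [ 0.587 -0.007  1.098] 282
side table z -0.00022638031731869734 (array([  20, 6493, 5686,  522, 1917,  339,  356,  244,  296,  461, 2495,
       1770,  212,  135,  151,   54,   46,   67,   98,    7,    0]), array([-0.01 , -0.005,  0.   ,  0.005,  0.01 ,  0.015,  0.02 ,  0.025,
        0.03 ,  0.035,  0.04 ,  0.045,  0.05 ,  0.055,  0.06 ,  0.065,
        0.07 ,  0.075,  0.08 ,  0.085,  0.09 ,  0.095]))
plate ((561.35302734375, -70.000244140625), (153.85189819335938, 192.13687133789062), 0.7122249007225037) 0.044726269693908194
base ((560.4691772460938, -70.27854919433594), (182.6197052001953, 310.9508972167969), 0.6043823957443237) 0.04256070802075629
```

```bash
python3 - <<'E'
from h import *
P=cloud(dict(np.load("top0.npz")))
for nm,(a,b,e,g) in {"box":(185,305,0,80),"house":(215,260,100,160),"bottle":(125,165,205,240),"cup":(120,160,300,335)}.items():
    X=P[a:b,e:g].reshape(-1,3); X=X[(X[:,2]>.03)&(X[:,2]<.7)]; print(nm,X.min(0).round(3),X.max(0).round(3))
from workcell import ctrl
t=[.5,.01,.1]; 
for p in ([.224,.689,.4],[.5,.01,.1],[.62,.01,.1],[.62,-.15,.1],[.5,-.15,.1]):
    q=ctrl.ik(p,[0,-3.14159,0]); print(q if q is None else np.round(q,2))
E
```

```text
box [0.359 0.557 0.03 ] [0.64  0.687 0.138]
house [0.476 0.325 0.03 ] [0.573 0.452 0.084]
bottle [0.752 0.119 0.031] [0.804 0.17  0.115]
cup [ 0.755 -0.159  0.03 ] [ 0.825 -0.089  0.085]
[-1.3   0.47 -0.03  1.41  0.01  1.26  0.24]
[-0.09  0.52 -0.02  2.21  0.03  0.41  1.43]
[-0.08  0.63 -0.01  1.94  0.01  0.57  1.47]
[ 0.15  0.65  0.03  1.9  -0.03  0.6   1.77]
[ 0.19  0.54  0.02  2.16 -0.03  0.44  1.8 ]
```

```bash
cat >>h.py <<'E'
from workcell import ctrl
from scipy.spatial.transform import Rotation as R
C=np.array([.5605,-.070]); YAW=np.radians(.3)
ORI=(R.from_euler("z",YAW)*R.from_rotvec([0,-np.pi,0])).as_rotvec()
def spot(x,y,z): 
    c,s=np.cos(YAW),np.sin(YAW); return [C[0]+c*x-s*y, C[1]+s*x+c*y, z]
def press(x,y,z0,zmin,fmax,up,step=.001,v=.03):
    """Step down from z0 until fmax or zmin; log (z, force); go back up."""
    ctrl.move_l(spot(x,y,z0),ORI,.12); ctrl.hold(.1)
    b=ctrl.get_force()[2]; log=[]; z=z0
    while z>zmin:
        z-=step; ctrl.move_l(spot(x,y,z),ORI,v)
        log.append((round(ctrl.get_tcp_pos()[2]*1000,1),round(ctrl.get_force()[2]-b,1)))
        if log[-1][1]>fmax: break
    ctrl.move_l(spot(x,y,up),ORI,.12)
    return log
E
python3 - <<'E'
from h import *
ctrl.gripper_to(0); print(ctrl.get_time_s())
ctrl.goto(spot(-.06,.08,.15),ORI); print(ctrl.get_time_s(),ctrl.get_tcp_pos(),ctrl.get_grip_width())
print(press(-.06,.08,.050,.0385,9,.06)); print(ctrl.get_time_s())
E
```

```text
0.8667
3.475 [0.50053692 0.01069647 0.15006967] -0.0001186536888916288
[(np.float64(49.3), np.float64(0.3)), (np.float64(48.0), np.float64(0.0)), (np.float64(46.9), np.float64(1.2)), (np.float64(45.9), np.float64(0.4)), (np.float64(45.0), np.float64(0.8)), (np.float64(44.4), np.float64(6.7)), (np.float64(44.0), np.float64(12.3))]
6.6
```

```bash
python3 - <<'E'
from h import *
for n,x,y in (("near_right",-.06,-.08),("far_right",.06,-.08),("far_left",.06,.08)):
    ctrl.move_l(spot(x,y,.06),ORI,.2)
    L=press(x,y,.0475,.0385,9,.06); print(n,[(float(a),float(b)) for a,b in L],ctrl.get_time_s())
    if L[-1][0]<42: break
c=ctrl.camera("side"); cv2.imwrite("pics/side1.png",cv2.resize(c["image"][180:330,180:360],None,fx=4,fy=4))
P=cloud(c)
E
```

```text
near_right [(46.7, 0.2), (45.5, -0.5), (44.7, 1.9), (44.1, 7.0), (43.7, 13.8)] 9.45
far_right [(46.8, 1.4), (45.5, 0.7), (44.4, 1.8), (43.7, 3.9), (42.8, 5.1), (41.7, 5.1), (40.7, 6.1), (40.3, 9.8)] 12.8667
```

```bash
python3 - <<'E'
from h import *
def tilt(tag):
    c=ctrl.camera("top"); P=cloud(c)[180:270,235:360].reshape(-1,3); c0,s=np.cos(YAW),np.sin(YAW)
    d=P[:,:2]-C; X=np.c_[c0*d[:,0]+s*d[:,1],-s*d[:,0]+c0*d[:,1],P[:,2]]
    X=X[(abs(X[:,0])<.07)&(abs(X[:,1])<.09)&(X[:,2]<.054)&(X[:,2]>.035)]
    print(tag,len(X),np.linalg.lstsq(np.c_[X[:,:2],np.ones(len(X))],X[:,2],rcond=None)[0].round(4))
x,y=.055,-.13
ctrl.move_l(spot(x,y,.075),ORI,.2)
tilt("before")
L=press(x,y,.052,.026,14,.075,step=.0015,v=.04); print([(float(a),float(b)) for a,b in L],ctrl.get_time_s())
ctrl.move_l(spot(x,y-.05,.3),ORI,.25); tilt("after")
c=ctrl.camera("side"); cv2.imwrite("pics/side2.png",cv2.resize(c["image"][180:330,180:360],None,fx=4,fy=4))
print(ctrl.get_time_s())
E
```

```text
before 3022 [-0.0292  0.0327  0.0454]
[(50.9, -0.5), (49.0, -0.1), (47.4, -1.7), (45.9, 0.1), (44.5, -0.3), (43.0, -0.1), (41.4, 0.1), (39.9, 0.6), (38.5, 1.5), (37.0, 3.1), (35.5, 1.6), (33.9, 2.6), (32.3, 2.6), (30.8, 2.2), (29.4, 2.2), (28.6, 6.6), (28.5, 16.0)] 18.6167
after 3041 [-0.0037  0.0011  0.0454]
19.7917
```

View pics/side2.png

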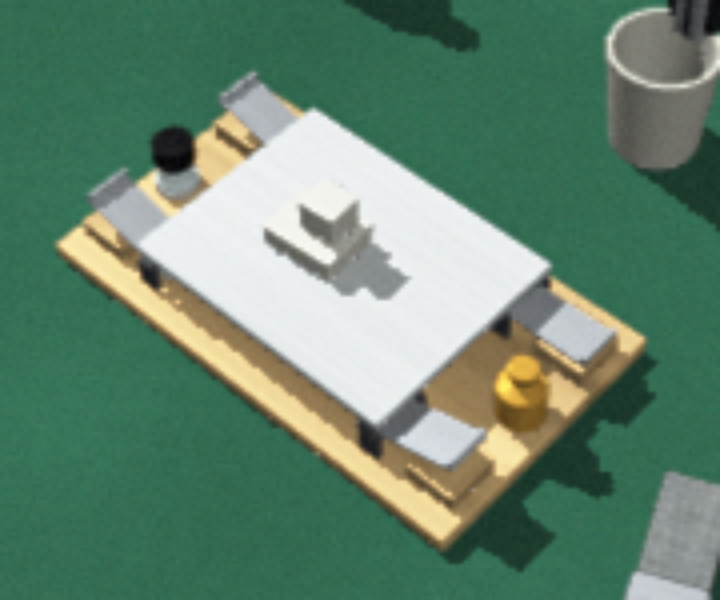

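The far-right tab at (575,325) in the crop now lies flat on its ledge. The other three tabs are still up, and the jar, weight and tower look unmoved. Next I'll compare the plate's tilt with the first picture.

```bash
python3 - <<'E'
from h import *
def fit(c):
    P=cloud(c)[180:270,235:360].reshape(-1,3); d=P[:,:2]-C; X=np.c_[d,P[:,2]]
    X=X[(abs(X[:,0])<.068)&(abs(X[:,1])<.088)&(X[:,2]<.054)&(X[:,2]>.035)]
    return np.linalg.lstsq(np.c_[X[:,:2],np.ones(len(X))],X[:,2],rcond=None)[0].round(4)
c0=dict(np.load("top0.npz")); c=ctrl.camera("top")
print(fit(c0),fit(c)); print("diff px",(abs(c["image"].astype(int)-c0["image"]).max(-1)[195:250,240:355]>60).sum())
print(ctrl.get_force(),ctrl.get_tcp_pos(),ctrl.get_time_s())
E
```

```text
[-0.0007  0.0001  0.0454] [-0.0035  0.001   0.0454]
diff px 19
[ 0.00063339 -0.58618958 -0.3770037 ] [ 0.61557891 -0.24877448  0.29790471] 19.8417
```

```bash
python3 -c "
from workcell import ctrl
print(ctrl.hand_in())"
```

```text
the job is handed in; nothing more can be done
None
```

The far-right corner was the one that rocked: it dropped about 4.5 mm and stayed down. I pressed its shim tab flat, which brought the plate back to within about 0.003 rad of level, left the other three tabs up, and handed the job in at about 20 s.

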